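# Clamp the lid of the filling tub

### The arm

A 6-joint arm with a two-finger parallel gripper is mounted at the origin on the work surface. World frame = base frame: x ahead of the robot, y to its left, z up, the work surface at z = 0. Lengths are in mm, angles in rad, forces in N, time in s.
With the tool pointing down it reaches from about 350 to 775 mm from the base axis. Payload 7.3 kg.
Tool frame: the origin (TCP) lies midway between the tips of the shut fingers; the grasp point (between the pads) lies 19 mm behind it; x points along the fingers, y is the direction in which the jaws open and shut, and the axes are right-handed (so a half turn about x gives the same grasp; the last joint's range is limited). The gripper opens to 92 mm and grips with 3 to 60 N. Pads are 19 mm wide; open, the fingers measure 130 mm over their backs; the gripper's body (75 mm by 190 mm) begins 47 mm behind the grasp point.
Start: joints at [1.083, 0.342, 1.524, -0, 1.275, -0.146], TCP at [175.958, 494.655, 226.741] pointing down, gripper open.
Joint ranges: [-2.53, 2.53], [-0.77, 2.02], [0.04, 2.7], [-1, 4.14], [0.28, 2.66], [-3.11, 3.11]. Speed limits (rad/s): [2.57, 2.57, 3.14, 3.14, 3.14, 3.14].

### API

Orientations are given as [roll, pitch, yaw] about the fixed x, y, z axes, in that order (R = Rz(yaw) Ry(pitch) Rx(roll)).
In Python, from plant import get_obs, capture, close_job gives the robot as it stands. The module is installed in compiled form; this text tells all that it offers.
- The arm moves only by the tool send_rows, never from a script. Its argument "moves" is a list of rows, each a list of 4 numbers: the shift along the tool's x, y, z in mm, then the turn about the tool's x in degrees. In form: [[tx, ty, tz, yaw], ...]. A call has 1 to 8 rows; each row shifts and turns the commanded pose from where the row before left it, along the tool's axes as they then stand; what a row does not reach is not made up. A row lasts 1/8 s, in which the tool goes at most 62.5 mm and 10.7 degrees, less where a joint would pass 70% of its speed; a pose out of reach is approached as far as the arm can. A call with a gripper value outside its range is refused whole. "hand" is the opening, from 0 (shut) to 1 (fully open), set as the call begins (left out, the last holds). The fingers move at their own pace and stop on an object; the grip force is fixed at half the most. Time passes only in rows, so rows that do not move let the fingers close. It gives the time, the measured TCP pose, the force and the opening at its end, in the units of the state.
- get_obs(): the state, without advancing time (a new reading comes with each control period).
- capture(name): name is "scene" or "top"; returns a dict with "image" (420x560x3 uint8, red, green, blue), "K" (3x3 intrinsics, pixels), "position" and "attitude" of the camera in the world. Camera axes: x right, y down, z forward; pixel columns grow to the right and rows downward; lengths in mm; the calibration is good to about 2 mm. A picture is of the moment at which its call begins. There is no depth.
- close_job(): hands the job in, once; it reports no verdict.
The state is a dict: "time": time; "joint_positions": joint angles; "dq": joint speeds; "tau": joint torques, N m; "tool_pos": TCP position; "tcp_rot": TCP orientation; "contact_force": force on the tool from outside, world axes, zero at the start; "moment": the same for the moment, N m; "grip_width": finger opening in mm.
Only numpy, scipy, OpenCV 4.12 (cv2) and the standard library are available. Lean on these libraries where they do the work, as an engineer would, in place of code of your own. Each camera call takes 0.05 s, during which the arm holds its last target. There are 200 camera calls.

### The job

Close the clamp on the lidded steel filling tub: with the fingertips or the outside of the fingers push the standing strap over until it lies flat on the lid, and only then push the upright cam lever fully down across the strap's end. Push gently, grip and lift nothing, leave the tub where it stands and the other things undisturbed, and finish with the hand clear.

Things in the scene. Friction and masses are not known exactly. Their poses are not given: they have to be found in the camera images.
- tub: The filling tub: loose, full, about 3.2 kg on rubber feet. Plain steel box 176 mm (its x) by 100 mm (its y), closed by a lid 190 x 114 mm whose flat top is 86 mm above the table. Origin: centre of its underside, z up. The strap's hinge is on its +y side, the cam lever on a ledge on its -y side; a 8 mm bar handle sticks out 22 mm at each x end.
- strap_hinge (a point): Point on the strap's hinge axis, at (0, 64, 88) mm in the tub's frame. The axis runs along the tub's x. The hinge ears beside it span 44 mm in x, and rise to 94 mm above the table.
- strap_end (a point): Centre of the strap's free end, 148 mm from the hinge axis. The strap is a flat steel bar 26 mm wide and 4 mm thick, centred on the hinge axis line; when closed it runs from the hinge along the tub's -y across the middle of the lid (top face 90 mm above the table) and its end lies on the ledge of the lever; swinging over, the end rises to 236 mm above the table.
- strap (a joint): Strap angle in rad: 0 = flat on the lid (stop), 1.57 = standing straight up, up to 2.2 (stop) = leaning outward to the tub's +y. It starts at 1.7 to 2.1. The hinge is stiff with friction: the strap stays where it is left, and 1 to 4 N at 80 mm from the hinge moves it.
- lever_pivot (a point): Point on the cam lever's pivot axis, at (-40, -77, 98) mm in the tub's frame; the axis runs along the tub's y. Ears beside it span 20 mm in y and rise to 106 mm above the table.
- lever_end (a point): Tip of the cam lever, 103 mm from the pivot. Lever: steel bar 10 mm wide, ending in a black plastic grip 50 mm long, 18 mm wide, 12 mm thick; when down it points along the tub's +x over the strap's end, its grip's top face 106 mm above the table.
- lever (a joint): Cam lever angle in rad: 0 = fully down (stop), 1.57 = upright, up to 1.95 (stop) = leaning to the tub's -x. It starts at 1.35 to 1.8. Stiff with friction: stays where it is left, 2 to 5 N at 75 mm from the pivot moves it.
- tin_can: Bystander, leave alone: open steel tin, 74 mm across, 95 mm tall. Origin: centre of its underside.
- dip_bowl: Bystander, leave alone: white bowl, 100 mm across, 42 mm tall. Origin: centre of its underside.
- spice_jar: Bystander, leave alone: small amber glass jar with a steel cap, 44 mm across, 75 mm tall. Origin: centre of its underside.
- ladle_spoon: Bystander, leave alone: metal spoon lying flat. Origin: centre of its underside.
- pastry_ring: Bystander, leave alone: plain steel ring, 82 mm across, 35 mm tall. Origin: centre of its underside.
- scraper: Bystander, leave alone: flat steel dough scraper with a white grip, 110 x 78 mm. Origin: centre of its underside.
- plates: Bystander, leave alone: two stacked white saucers, 124 mm across, 25 mm tall. Origin: centre of its underside.
Mind the look-alikes: they are no part of the job. There is more than one size of the tub; the job needs the middle-sized.

How it is judged:
By the outcome, as a careful person would: the job done as asked, in the order asked, and still so for the second after the job is handed in, with the robot touching nothing.
It also fails if it takes over 58 s, if anything falls off the work surface, if the arm or the gripper's body presses on something with over 40 N, if the wrist force passes 120 N, or if a joint passes its speed limit or range.

## Working session

There is one attempt and no reset: what is moved stays moved. The work goes in short steps, Python scripts to look and compute and a tool call to move; the robot and the scene stay as the last step left them, time stands still between calls to the robot, and variables do not carry over. Pictures are saved under pics/ and viewed, about 8 in all and at most 12, crops included, and the job is handed in when it is done.

Besides the shell and the picture viewer there is one more tool, called after "Request:" by a JSON object that holds its "api" and its "payload". send_rows: Moves the arm, as the interface text tells. Its arguments: {"type":"object","properties":{"moves":{"type":"array","items":{"type":"array","items":{"type":"number"}}},"hand":{"type":"number"}},"required":["moves"]}

```bash
mkdir -p pics
cat > h.py <<'E'
import numpy as np, cv2
from plant import get_obs, capture, close_job
def snap(name, fn):
    c=capture(name); cv2.imwrite('pics/'+fn, c['image'][:,:,::-1]); np.savez('pics/'+fn[:-4]+'.npz',**{k:np.array(v) for k,v in c.items()}); return c
E
python3 - <<'E'
from h import *
for n in('scene','top'):
    c=snap(n,n+'1.png'); print(c['K'],c['position'],c['attitude'])
o=get_obs(); print({k:np.round(v,3) for k,v in o.items()})
E
```

```text
[[407.59540155   0.         279.24664368]
 [  0.         407.59540155 203.92837088]
 [  0.           0.           1.        ]] [1353.32346378  114.00115949  734.38116404] [-2.25136407  0.00752357  1.68196624]
[[447.5441017    0.         279.36200124]
 [  0.         447.5441017  208.54551102]
 [  0.           0.           1.        ]] [ 437.94024292    9.67883382 1296.64898017] [-3.03184329  0.00977676 -1.56117021]
{'time': np.float64(0.1), 'joint_positions': array([ 1.083,  0.343,  1.525, -0.   ,  1.275, -0.146]), 'dq': array([ 0.   , -0.002, -0.004,  0.001,  0.002, -0.001]), 'tau': array([ 2.0000e-03, -4.3201e+01, -2.4469e+01,  7.2000e-02,  5.3000e-02,
       -0.0000e+00]), 'tool_pos': array([175.799, 494.306, 226.122]), 'tcp_rot': array([-1.694,  1.569, -2.035]), 'contact_force': array([-0.352,  0.292, -0.43 ]), 'moment': array([0.041, 0.031, 0.029]), 'grip_width': np.float64(91.906)}
```

View pics/scene1.png

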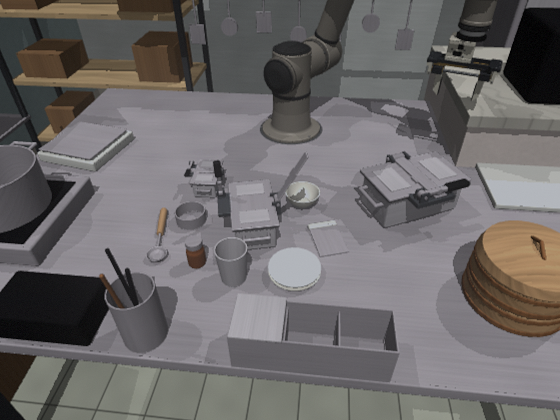

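View pics/top1.png

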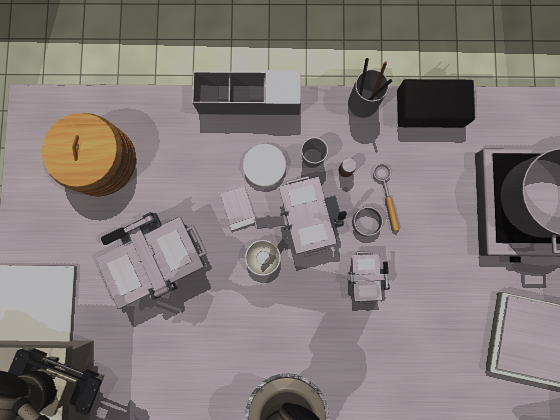

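Both views show the middle-sized tub at top pixels (310,213) and scene pixels (252,212). The large closed tub is at the left of the top view and the small one is at (367,277). I'll zoom in on the middle tub.

Run:
```python
from h import *
a=cv2.imread('pics/top1.png')[165:265,262:362]; b=cv2.imread('pics/scene1.png')[145:255,205:325]
A=cv2.resize(a,(400,400),interpolation=cv2.INTER_CUBIC); B=cv2.resize(b,None,fx=400/110,fy=400/110,interpolation=cv2.INTER_CUBIC)[:,:400]
cv2.imwrite('pics/crop1.png',np.hstack([A,B]))
```

```text
(no output)
```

View pics/crop1.png

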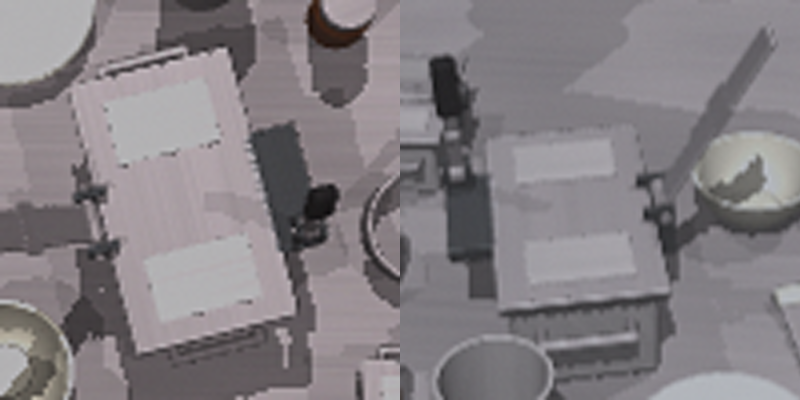

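The crop (4x top, 3.64x scene) shows the following:
- **Lid corners, top crop:** (73,88), (230,48), (296,315) and (137,352).
- **Hinge ears:** left side, at (92,192) and (103,248).
- **Lever ledge and grip:** right side, grip at about (320,200).
- **Strap end, scene crop:** about (768,32).
- **Lever tip, scene crop:** about (441,60).

```bash
cat >> h.py <<'E'
from scipy.spatial.transform import Rotation as Ro
def ray(c,uv):
    R=Ro.from_euler('xyz',np.array(c['attitude'])).as_matrix()
    d=R@np.linalg.inv(c['K'])@np.array([uv[0],uv[1],1.]); return np.array(c['position']),d/np.linalg.norm(d)
def onplane(c,uv,n,p):
    o,d=ray(c,uv); return o+d*(np.dot(n,np.array(p)-o)/np.dot(n,d))
def proj(c,P):
    R=Ro.from_euler('xyz',np.array(c['attitude'])).as_matrix()
    q=c['K']@R.T@(np.array(P)-c['position']); return q[:2]/q[2]
Z=[0,0,1]
E
python3 - <<'E'
from h import *
t=np.load('pics/top1.npz'); s=np.load('pics/scene1.npz')
# refine: lid corners by hand, top
C=np.array([onplane(t,(262+(u-1.5)/4,165+(v-1.5)/4),Z,(0,0,86)) for u,v in[(73,88),(230,48),(296,315),(137,352)]])
print(C.round(1)); print([np.linalg.norm(C[i]-C[(i+1)%4]).round(1) for i in range(4)])
S=np.array([onplane(s,(205+(u-400)/3.636,145+v/3.636),Z,(0,0,86)) for u,v in[(668,293),(497,308),(488,137),(632,126)]])
print('scene',S.round(1),S.mean(0).round(1)); print([np.linalg.norm(S[i]-S[(i+1)%4]).round(1) for i in range(4)])
c=C.mean(0)
# tub +y: towards ears (left in top): from right edge mid to left edge mid
y=(C[0]+C[3]-C[1]-C[2])/2; x=(C[0]+C[1]-C[2]-C[3])/2
# x = y cross z
print('c',c,'y',y/np.linalg.norm(y),'x',x/np.linalg.norm(x),'yxz',np.cross(y/np.linalg.norm(y),Z))
x=x/np.linalg.norm(x);y=np.cross(Z,x); 
T=lambda p: np.array([c[0],c[1],0])+p[0]*x+p[1]*y+p[2]*np.array(Z)
print('yaw',np.arctan2(x[1],x[0]), 'x end', T((95,0,0)))
h=T((0,64,88)); l=T((-40,-77,98))
for nm,cam in(('top',t),('scene',s)): print(nm,'hinge',proj(cam,h),'pivot',proj(cam,l))
# strap end in scene: plane through hinge normal x ; lever tip plane normal y
p=onplane(s,(205+(768-400)/3.636,145+32/3.636),x,h)
d=p-h; print('strap end',p,'len',np.linalg.norm(d),'angle',np.arctan2(d[2],-d@y))
p=onplane(s,(205+(441-400)/3.636,145+58/3.636),y,l)
d=p-l; print('lever tip',p,'len',np.linalg.norm(d),'angle',np.arctan2(d[2],d@x))
for q in (1.35,1.57,1.8): print(q,'lever tip proj top',(proj(t,l+103*(np.cos(q)*x+np.sin(q)*np.array(Z)))-[262,165])*4)
for q in (1.7,1.9,2.1): print(q,'strap end proj top',(proj(t,h+148*(-np.cos(q)*y+np.sin(q)*np.array(Z)))-[262,165])*4)
E
```

```text
[[ 631.6   22.    86. ]
 [ 660.2  -85.3   86. ]
 [ 478.1 -129.7   86. ]
 [ 452.3  -22.8   86. ]]
[np.float64(111.1), np.float64(187.4), np.float64(110.0), np.float64(184.8)]
scene [[ 639.2   28.1   86. ]
 [ 664.9  -80.1   86. ]
 [ 480.9 -124.6   86. ]
 [ 456.2  -19.7   86. ]] [560.3 -49.1  86. ]
[np.float64(111.2), np.float64(189.3), np.float64(107.7), np.float64(189.2)]
c [555.52807782 -53.97541654  86.        ] y [-0.24616377  0.96922825  0.        ] x [0.97087578 0.23958344 0.        ] yxz [ 0.96922825  0.24616377 -0.        ]
yaw 0.24193676845145223 x end [647.76127677 -31.2149901    0.        ]
top hinge [284.64721759 219.89686563] pivot [339.25041459 221.93946052]
scene hinge [275.29778343 198.68587347] pivot [219.28179254 190.89299449]
strap end [521.99703039  81.90410125 215.77747298] len 148.64837108700485 angle 2.1071151049049317
lever tip [ 503.21259792 -146.19516744  168.74405562] len 78.01423417213638 angle 2.005939759462265
1.35 lever tip proj top [320.13996871 179.2209934 ]
1.57 lever tip proj top [329.66158327 214.23163547]
1.8 lever tip proj top [338.48873694 251.7279589 ]
1.7 strap end proj top [ 59.92571988 206.18492569]
1.9 strap end proj top [ 13.34973368 218.26877467]
2.1 strap end proj top [-29.00904724 230.21060377]
```

```bash
cat >> h.py <<'E'
c0=np.array([558.,-51.5,0.]); yaw=0.240
X=np.array([np.cos(yaw),np.sin(yaw),0]); Y=np.cross(Z,X)
Tw=lambda p: c0+p[0]*X+p[1]*Y+np.array([0,0,p[2]])
def tub(P): d=np.array(P)-c0; return np.array([d@X,d@Y,d[2]])
def tri(*cr):
    A=0;b=0
    for c,uv in cr:
        o,d=ray(c,uv); M=np.eye(3)-np.outer(d,d); A=A+M; b=b+M@o
    p=np.linalg.solve(A,b); return p,[np.linalg.norm((np.eye(3)-np.outer(ray(c,uv)[1],ray(c,uv)[1]))@(p-ray(c,uv)[0])).round(1) for c,uv in cr]
def status(goal=None):
    o=get_obs(); R=Ro.from_euler('xyz',o['tcp_rot']).as_matrix(); p=np.array(o['tool_pos'])
    print('t',round(o['time'],2),'tub frame',tub(p).round(1),'F',np.array(o['contact_force']).round(1),'q',np.array(o['joint_positions']).round(2))
    print('tool y,z yaw in tub deg',[round(np.degrees(np.arctan2(R[:,i]@Y,R[:,i]@X)),1) for i in(1,2)])
    if goal is not None: print('shift in tool axes', (R.T@(Tw(goal)-p)).round(1), 'world goal',Tw(goal).round(1))
E
python3 - <<'E'
from h import *
t=np.load('pics/top1.npz'); s=np.load('pics/scene1.npz'); uv=[]
for c,(u0,u1,v0,v1) in((t,(333,350,205,225)),(s,(210,228,155,180))):
    m=(c['image'].max(2)<45).astype(np.uint8)
    m[:v0]=0;m[v1:]=0;m[:,:u0]=0;m[:,u1:]=0
    n,_,st,ce=cv2.connectedComponentsWithStats(m); k=1+np.argmax(st[1:,4]); print(st[k],ce[k]); uv.append(ce[k])
p,e=tri((t,uv[0]),(s,uv[1])); q=tub(p); print('grip centre tub',q.round(1),e,'r',np.hypot(q[0]+40,q[2]-98),'ang',np.arctan2(q[2]-98,q[0]+40))
status((0,170,300))
E
```

```text
[338 211   8   9  54] [341.51851852 215.35185185]
[214 161   9  16  98] [217.30612245 169.20408163]
grip centre tub [-31.7 -77.2 173. ] [np.float64(0.8), np.float64(0.8)] r 75.4160996535343 ang 1.4603333130379132
t 0.1 tub frame [-241.5  621.   226.1] F [-0.4  0.3 -0.4] q [ 1.08  0.34  1.52 -0.    1.28 -0.15]
tool y,z yaw in tub deg [np.float64(56.7), np.float64(-33.3)]
shift in tool axes [ -73.6 -244.2  449.6] world goal [517.6 113.6 300. ]
```

Request:
{"api": "send_rows", "payload": {"hand": 0, "moves": [[-40, 0, 0, 0], [-34, 0, 0, 0], [0, -12, 22, 0], [0, -20, 37, 0], [0, -20, 37, 0], [0, -20, 37, 0], [0, -20, 37, 0], [0, -20, 37, 0]]}}

```text
time: 1.1
tool_pos: [334.0, 318.6, 300.5]
tcp_rot: [-2.321, 1.57, -2.663]
contact_force: [0.6, 0.8, 0.3]
grip_width: 16.5
```

Request:
{"api": "send_rows", "payload": {"moves": [[0, -20, 37, 0], [0, -20, 37, 0], [0, -20, 37, 0], [0, -20, 37, 0], [0, -20, 37, 0], [0, -20, 37, 0], [0, -12, 22, 0], [0, 0, 0, 9]]}}

```text
time: 2.1
tool_pos: [519.9, 112.0, 299.8]
tcp_rot: [-2.384, 1.569, -2.889]
contact_force: [-0.8, 0.3, -0.5]
grip_width: 0.2
```

Request:
{"api": "send_rows", "payload": {"moves": [[0, 0, 0, 9], [0, 0, 0, 10], [0, 0, 0, 10], [0, 0, 0, 9], [0, 0, 0, 9], [0, 0, 0, 0]]}}

```text
time: 2.85
tool_pos: [518.9, 113.6, 300.3]
tcp_rot: [-1.824, 1.57, -3.141]
contact_force: [0.1, -0.6, -0.5]
grip_width: 0.2
```

```bash
python3 -c "
from h import *
status((0,165,188))"
```

```text
t 2.85 tub frame [  1.3 169.6 300.3] F [ 0.1 -0.6 -0.5] q [ 0.07  0.31  1.37  0.    1.46 -0.18]
tool y,z yaw in tub deg [np.float64(0.7), np.float64(-89.3)]
shift in tool axes [112.3  -1.2   4.6] world goal [518.8 108.8 188. ]
```

Fingers are shut and tool z points along the tub's -y, clear of the strap. I'll descend beside the strap's outer face and then advance slowly.

Request:
{"api": "send_rows", "payload": {"moves": [[28, 0, 0, 0], [28, 0, 0, 0], [28, 0, 0, 0], [28, 0, 0, 0], [0, 0, 5, 0], [0, 0, 5, 0], [0, 0, 5, 0], [0, 0, 0, 0]]}}

```text
time: 3.85
tool_pos: [523.4, 98.6, 189.6]
tcp_rot: [1.385, 1.569, 0.066]
contact_force: [-0.1, -0.0, -0.7]
grip_width: -0.1
```

Request:
{"api": "send_rows", "payload": {"moves": [[0, 0, 5, 0], [0, 0, 5, 0], [0, 0, 5, 0], [0, 0, 5, 0], [0, 0, 5, 0], [0, 0, 5, 0], [0, 0, 5, 0], [0, 0, 5, 0]]}}

```text
time: 4.85
tool_pos: [532.9, 59.9, 188.7]
tcp_rot: [-0.361, 1.571, -1.681]
contact_force: [-0.4, 0.2, 1.2]
grip_width: 0.3
```

Run:
```python
from h import *
status((0,75,188))
c=snap('scene','scene2.png'); b=c['image'][120:260,195:335,::-1]
d=snap('top','top2.png')['image'][155:295,250:390,::-1]
cv2.imwrite('pics/crop2.png',np.hstack([cv2.resize(i,(400,400),interpolation=cv2.INTER_CUBIC) for i in(d,b)]))
```

```text
t 4.85 tub frame [  2.1 114.2 188.7] F [-0.4  0.2  1.2] q [-0.03  0.4   1.55 -0.    1.19 -0.28]
tool y,z yaw in tub deg [np.float64(0.7), np.float64(-89.3)]
shift in tool axes [ 0.7 -2.5 39.2] world goal [540.2  21.4 188. ]
```

View pics/crop2.png

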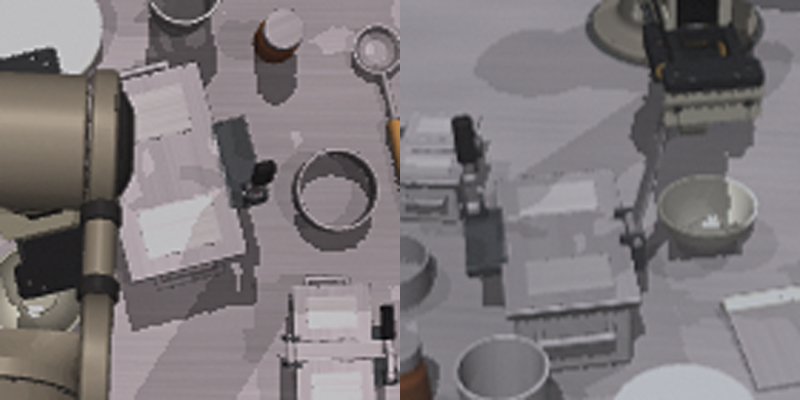

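The strap is following the finger and now stands near upright, with about 1 N of contact force. Nothing else has moved, and the tub edges look the same. I'll continue over the top.

Request:
{"api": "send_rows", "payload": {"moves": [[0, 0, 7, 0], [0, 0, 7, 0], [0, 0, 7, 0], [0, 0, 7, 0], [0, 0, 7, 0], [0, 0, 7, 0], [0, 0, 7, 0], [0, 0, 7, 0]]}}

```text
time: 5.95
tool_pos: [546.6, 5.7, 188.5]
tcp_rot: [-2.145, 1.57, 2.819]
contact_force: [-0.2, 2.1, -0.3]
grip_width: 0.6
```

Request:
{"api": "send_rows", "payload": {"moves": [[0, 0, 7, 0], [0, 0, 7, 0], [0, 0, 7, 0], [0, 0, 7, 0], [0, 0, 7, 0], [0, 0, 7, 0], [0, 0, 7, 0], [0, 0, 6, 0]]}}

```text
time: 6.95
tool_pos: [560.6, -47.6, 188.8]
tcp_rot: [1.35, 1.571, 0.03]
contact_force: [-0.3, 2.6, -0.3]
grip_width: 0.3
```

Request:
{"api": "send_rows", "payload": {"moves": [[8, 0, 0, 0], [8, 0, 0, 0], [8, 0, 0, 0], [8, 0, 0, 0], [8, 0, 0, 0], [8, 0, 0, 0], [8, 0, 0, 0], [8, 0, 0, 0]]}}

```text
time: 7.95
tool_pos: [560.5, -47.2, 124.2]
tcp_rot: [1.187, 1.571, -0.133]
contact_force: [-0.2, -0.5, 1.3]
grip_width: 0.3
```

Run:
```python
from h import *
status((0,-2,90))
```

```text
t 7.95 tub frame [  3.4   3.6 124.2] F [-0.2 -0.5  1.3] q [-0.22  0.51  1.56  0.    1.07 -0.47]
tool y,z yaw in tub deg [np.float64(0.7), np.float64(-89.3)]
shift in tool axes [34.2 -3.5  5.5] world goal [558.5 -53.4  90. ]
```

Request:
{"api": "send_rows", "payload": {"moves": [[6, 0, 0, 0], [6, 0, 0, 0], [6, 0, 0, 0], [5, 0, 0, 0], [4, 0, 0, 0], [2, 0, 0, 0], [2, 0, 0, 0], [1, 0, 0, 0]]}}

```text
time: 8.95
tool_pos: [560.4, -47.2, 92.7]
tcp_rot: [1.496, 1.571, 0.177]
contact_force: [0.1, -0.4, 1.2]
grip_width: 0.1
```

Request:
{"api": "send_rows", "payload": {"moves": [[1, 0, 0, 0], [1, 0, 0, 0], [0, 0, 0, 0]]}}

```text
time: 9.32
tool_pos: [560.4, -47.1, 90.6]
tcp_rot: [-2.961, 1.57, 2.003]
contact_force: [0.2, -0.8, -0.5]
grip_width: 0.9
```

Request:
{"api": "send_rows", "payload": {"moves": [[1, 0, 0, 0], [0, 0, 0, 0]]}}

```text
time: 9.57
tool_pos: [560.4, -47.1, 90.2]
tcp_rot: [1.893, 1.571, 0.574]
contact_force: [-0.8, -0.3, 5.0]
grip_width: 0.4
```

Request:
{"api": "send_rows", "payload": {"moves": [[1, 0, 0, 0], [0, 0, 0, 0]]}}

```text
time: 9.82
tool_pos: [560.5, -47.1, 90.1]
tcp_rot: [1.243, 1.57, -0.076]
contact_force: [-3.9, 0.6, 10.9]
grip_width: 0.5
```

Strap is on its stop: contact at z = 90.1 mm, its specified top face height, with 11 N. Now I'll lift straight up and move over towards the lever's -x side.

Request:
{"api": "send_rows", "payload": {"moves": [[-10, 0, 0, 0], [-25, 0, 0, 0], [-30, 0, 0, 0], [-30, 0, 0, 0], [-30, 0, 0, 0], [-30, 0, 0, 0], [0, -22, 20, -10], [0, 0, 0, -10]]}}

```text
time: 10.82
tool_pos: [543.4, -73.0, 244.3]
tcp_rot: [0.33, 1.57, -0.636]
contact_force: [-0.7, 0.2, 0.4]
grip_width: 0.7
```

Request:
{"api": "send_rows", "payload": {"moves": [[0, 0, 0, -10], [0, 0, 0, -10], [0, 0, 0, -10], [0, 0, 0, -10], [0, 0, 0, -10], [0, 0, 0, -10], [0, 0, 0, -10], [0, 0, 0, 0]]}}

```text
time: 11.82
tool_pos: [544.0, -71.9, 243.8]
tcp_rot: [1.702, 1.57, 1.952]
contact_force: [-0.9, 0.9, -0.2]
grip_width: 0.7
```

```bash
python3 -c "
from h import *
status((-85,-77,245))"
```

```text
t 11.82 tub frame [-18.4 -16.5 243.8] F [-0.9  0.9 -0.2] q [-0.27  0.37  1.43  0.    1.34 -2.09]
tool y,z yaw in tub deg [np.float64(90.6), np.float64(0.6)]
shift in tool axes [ -1.3 -59.9 -67.2] world goal [ 493.7 -146.5  245. ]
```

Request:
{"api": "send_rows", "payload": {"moves": [[0, -10, -22, 0], [0, -10, -22, 0], [0, -10, -23, 0], [0, -15, 0, 0], [0, -15, 0, 0], [0, 0, 0, 0]]}}

```text
time: 12.58
tool_pos: [495.0, -147.8, 243.4]
tcp_rot: [0.483, 1.571, 0.733]
contact_force: [0.1, 0.6, 1.1]
grip_width: 0.3
```

Run:
```python
from h import *
status((-85,-77,172))
c=snap('scene','scene3.png'); b=c['image'][120:260,195:335,::-1]
d=snap('top','top3.png')['image'][155:295,250:390,::-1]
cv2.imwrite('pics/crop3.png',np.hstack([cv2.resize(i,(400,400),interpolation=cv2.INTER_CUBIC) for i in(d,b)]))
```

```text
t 12.57 tub frame [-84.1 -78.6 243.4] F [0.1 0.6 1.1] q [-0.44  0.31  1.52  0.    1.31 -2.26]
tool y,z yaw in tub deg [np.float64(90.5), np.float64(0.5)]
shift in tool axes [71.4  1.6 -0.9] world goal [ 493.7 -146.5  172. ]
```

View pics/crop3.png

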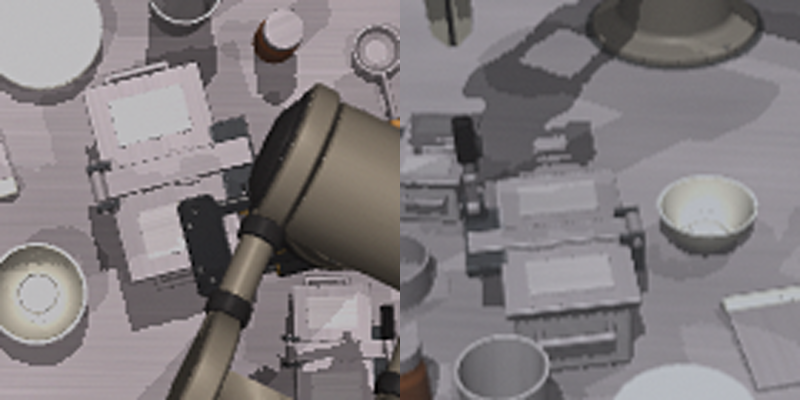

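The strap lies flat across the lid and ends on the ledge: from (95,185) to (252,145) in the top crop. The lever is still upright at (465,140) in the scene crop, and the tub hasn't moved. Next I'll descend behind the lever and push it towards +x.

Request:
{"api": "send_rows", "payload": {"moves": [[20, 0, 0, 0], [20, 0, 0, 0], [20, 0, 0, 0], [11, 0, 0, 0], [0, 1, 8, 0], [0, 0, 8, 0], [0, 0, 8, 0], [0, 0, 0, 0]]}}

```text
time: 13.68
tool_pos: [517.9, -139.7, 173.0]
tcp_rot: [-0.513, 1.57, -0.261]
contact_force: [0.1, -0.2, -0.0]
grip_width: 0.5
```

Request:
{"api": "send_rows", "payload": {"moves": [[0, 0, 5, 0], [0, 0, 5, 0], [0, 0, 5, 0], [0, 0, 5, 0], [0, 0, 5, 0], [0, 0, 5, 0], [0, 0, 5, 0], [0, 0, 5, 0]]}}

```text
time: 14.68
tool_pos: [556.2, -129.8, 172.7]
tcp_rot: [0.49, 1.571, 0.741]
contact_force: [-2.0, -0.2, 0.5]
grip_width: 0.5
```

```bash
python3 -c "
from h import *
status((0,-77,172))"
```

```text
t 14.68 tub frame [-20.3 -75.6 172.7] F [-2.  -0.2  0.5] q [-0.36  0.47  1.48  0.    1.19 -2.19]
tool y,z yaw in tub deg [np.float64(90.7), np.float64(0.7)]
shift in tool axes [ 0.7 -1.6 20.3] world goal [ 576.3 -126.3  172. ]
```

The push registers 2 N, so the lever is moving. Next I'll go on to x = 0, then diagonally down.

Request:
{"api": "send_rows", "payload": {"moves": [[0, 0, 5, 0], [0, -1, 5, 0], [0, 0, 5, 0], [0, -1, 5, 0], [6, 0, 4, 0], [6, 0, 4, 0], [6, 0, 4, 0], [6, 0, 4, 0]]}}

```text
time: 15.68
tool_pos: [591.8, -122.8, 148.4]
tcp_rot: [-0.318, 1.57, -0.067]
contact_force: [0.1, 0.0, 3.7]
grip_width: 0.4
```

Request:
{"api": "send_rows", "payload": {"moves": [[6, 0, 4, 0], [6, 0, 4, 0], [6, 0, 4, 0], [6, 0, 0, 0], [5, 0, 0, 0], [4, 0, 0, 0], [3, 0, 0, 0], [0, 0, 0, 0]]}}

```text
time: 16.68
tool_pos: [602.5, -119.9, 112.4]
tcp_rot: [2.653, 1.57, 2.905]
contact_force: [0.6, -0.3, 0.1]
grip_width: 0.2
```

```bash
python3 -c "
from h import *
status((28,-77,106))"
```

```text
t 16.68 tub frame [ 27.  -77.  112.4] F [ 0.6 -0.3  0.1] q [-0.32  0.61  1.42 -0.    1.12 -2.14]
tool y,z yaw in tub deg [np.float64(90.7), np.float64(0.7)]
shift in tool axes [ 6.4 -0.   1. ] world goal [ 603.5 -119.6  106. ]
```

Request:
{"api": "send_rows", "payload": {"moves": [[2, 0, 0, 0], [2, 0, 0, 0], [1, 0, 0, 0], [1, 0, 0, 0], [0, 0, 0, 0]]}}

```text
time: 17.3
tool_pos: [602.8, -119.9, 106.7]
tcp_rot: [3.048, 1.571, -2.984]
contact_force: [2.1, 1.1, 3.0]
grip_width: 0.5
```

Request:
{"api": "send_rows", "payload": {"moves": [[1, 0, 0, 0], [0, 0, 0, 0]]}}

```text
time: 17.55
tool_pos: [602.9, -119.9, 106.1]
tcp_rot: [-0.431, 1.57, -0.18]
contact_force: [0.8, 0.6, 4.1]
grip_width: 0.1
```

Request:
{"api": "send_rows", "payload": {"moves": [[1, 0, 0, 0], [0, 0, 0, 0]]}}

```text
time: 17.8
tool_pos: [602.9, -120.0, 106.0]
tcp_rot: [-0.609, 1.57, -0.358]
contact_force: [-1.1, 2.1, 9.8]
grip_width: 0.6
```

The lever is on its stop: grip top at 106.0 mm as specified, and the force rises stiffly to 10 N. I'll retreat up and away, then check.

Request:
{"api": "send_rows", "payload": {"moves": [[-8, 0, 0, 0], [-25, 0, 0, 0], [-35, 0, 0, 0], [-35, 0, 0, 0], [-35, 0, 0, 0], [-35, 0, 0, 0], [-20, 0, -20, 0], [0, 0, -40, 0]]}}

```text
time: 18.8
tool_pos: [544.8, -135.1, 298.7]
tcp_rot: [-0.808, 1.569, -0.555]
contact_force: [0.3, 0.0, -0.4]
grip_width: 0.3
```

Request:
{"api": "send_rows", "payload": {"moves": [[0, -20, -40, 0], [0, -40, -40, 0], [0, -40, -30, 0], [0, -40, 0, 0], [0, -40, 0, 0], [0, -40, 0, 0], [0, -20, 0, 0], [0, 0, 0, 0]]}}

```text
time: 19.8
tool_pos: [497.3, -395.7, 296.2]
tcp_rot: [2.225, 1.568, 2.475]
contact_force: [-0.5, 0.1, -1.1]
grip_width: 0.2
```

Run:
```python
from h import *
status()
c=snap('scene','scene4.png'); b=c['image'][120:260,195:335,::-1]
d=snap('top','top4.png')['image'][155:295,250:390,::-1]
cv2.imwrite('pics/crop4.png',np.hstack([cv2.resize(i,(400,400),interpolation=cv2.INTER_CUBIC) for i in(d,b)]))
```

```text
t 19.8 tub frame [-140.8 -319.9  296.2] F [-0.5  0.1 -1.1] q [-0.79  0.52  1.05 -0.    1.57 -2.61]
tool y,z yaw in tub deg [np.float64(90.6), np.float64(0.6)]
```

View pics/crop4.png

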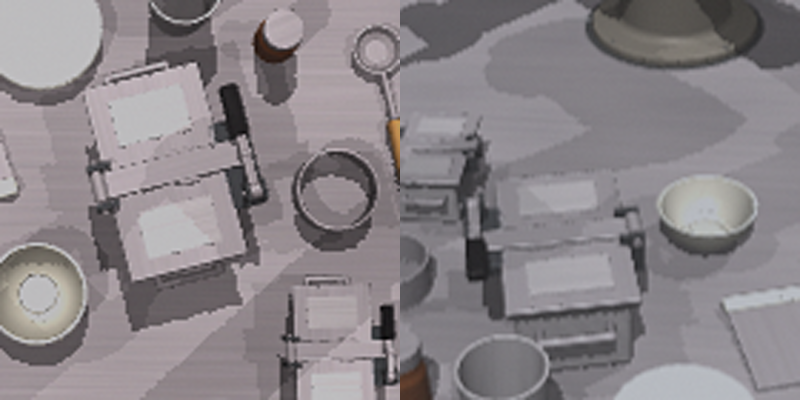

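The strap is flat and the lever lies down over its end, with the grip at (232,110) in the top crop. The tub's lid edges and the bystanders are where they were, and the hand is clear, so I'm handing in.

Run:
```python
from h import *
a=np.load('pics/top1.npz')['image'].astype(int);b=np.load('pics/top4.npz')['image'].astype(int)
# lid shift check: label patch of lid (far end), matched
T=a[180:206,284:322].astype(np.uint8); S=b[174:212,278:328].astype(np.uint8)
print('patch shift px',np.array(cv2.minMaxLoc(cv2.matchTemplate(S,T,cv2.TM_CCOEFF_NORMED))[3])-6)
print(close_job())
```

```text
patch shift px [0 0]
the job is handed in; nothing more can be done
None
```

I closed the clamp on the middle-sized tub and handed the job in at about 20 s of the 58 s allowed. With the fingers shut, I pushed the strap over until it lay flat on the lid. Only then did I push the cam lever down across its end.

- **Strap:** it stopped with its top at 90.1 mm (90 mm specified), under about 11 N.
- **Lever:** it stopped with the top of its grip at 106.0 mm (106 mm specified), under about 10 N.
- **Final pictures:** the strap was flat, the lever was down over its end, and the hand was clear. A before-and-after match of the lid in the top view showed no shift of the tub, to the nearest pixel (about 3 mm). The nearby bystanders looked unmoved by eye; I didn't measure them.
- **Disagreements:** the two cameras put the tub's centre about 5 to 7 mm apart, so I used the average, and the contact heights agreed with it. My first lever-tip estimate from the scene view alone was wrong (78 mm from the pivot instead of 103 mm). I replaced it with a fix of the grip's centre from both cameras, which came out about 75 mm from the pivot; the drawing gives 78 mm.

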